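# Bed a turned blank in the V-blocks and clamp it for drilling

### The arm

A 7-joint arm with a two-finger parallel gripper is mounted at the origin on the work surface. World frame = base frame: x ahead of the robot, y to its left, z up, the work surface at z = 0. Lengths are in mm, angles in rad, forces in N, time in s.
With the tool pointing down it reaches from about 425 to 950 mm from the base axis. Payload 4.7 kg.
Tool frame: the origin (TCP) lies midway between the tips of the shut fingers; the grasp point (between the pads) lies 19 mm behind it (grip_depth is the distance from the TCP to the grasp point, in mm); y points along the fingers, z is the direction in which the jaws open and shut, and the axes are right-handed (so a half turn about y gives the same grasp; the last joint's range is limited). The gripper opens to 85 mm and grips with 20 to 120 N. Pads are 22 mm wide; open, the fingers measure 114 mm over their backs; the gripper's body (76 mm by 85 mm) begins 54 mm behind the grasp point. The pads swing forward as they close: fully open they stand 13 mm farther back than shut.
Start: joints at [-1.191, 0.469, -0.049, 1.532, 0.024, 1.141, -0.082], TCP at [268.281, 619.414, 231.335] pointing down, gripper open.
Joint ranges: [-2.59, 2.59], [-0.33, 1.99], [-1.39, 1.29], [0.1, 2.45], [-1.04, 4.18], [0.21, 1.99], [-2.66, 2.66]. Speed limits (rad/s): [2.57, 2.57, 3.14, 3.14, 3.14, 3.14, 3.14].

### API

Orientations are given as a 3x3 rotation matrix whose columns are the frame's x, y, z axes.
In Python, from station import state, camera, hand_in, grip_depth gives the robot as it stands.
- The arm moves only by the shell command python3 -m creep 'ROWS'. ROWS is a JSON object of lists of equal length, an entry for each row: "rotation": the turn, a rotation vector about the world's x, y, z in rad, a list of three; "offset": the shift along the world's x, y, z in m, a list of three; "claw": the opening, from -1 (shut) to 1 (fully open). A call has 1 to 8 rows; each row is the pose to reach, as a shift and turn from the pose commanded when the call began; what a row does not reach only later rows make up. A row lasts 1/10 s, in which the tool goes at most 50 mm and 8.59 degrees, less where a joint would pass 70% of its speed; a pose out of reach is approached as far as the arm can. A call with a gripper value outside its range is refused whole. The fingers move at their own pace and stop on an object; the grip force is fixed at half the most. Time passes only in rows, so rows that repeat a pose let the fingers close. It gives the time, the measured TCP pose, the force and the opening at its end, in the units of the state.
- state(): the state, without advancing time (a new reading comes with each control period).
- camera(name): name is "scene" or "top" or "wrist"; returns a dict with "image" (480x640x3 uint8, red, green, blue), "depth" (480x640 float32, mm along the optical axis (not along the pixel's ray), 0 where there is no reading), "mtx" (3x3 intrinsics, pixels), "world_to_cam" (4x4, takes a point from world to camera coordinates). Camera axes: x right, y up, looking along -z (the intrinsics and any distortion apply to the point x, -y, -z); pixel columns grow to the right and rows downward; lengths in mm; the calibration is good to about 2 mm. A picture is of the moment at which its call begins.
- hand_in(): hands the job in, once; it reports no verdict.
The state is a dict: "time": time; "joint_positions": joint angles; "dq": joint speeds; "joint_efforts": joint torques, N m; "ee_pos": TCP position; "tcp_rot": TCP orientation; "ft_force": force on the tool from outside, world axes, zero at the start; "wrist_torque": the same for the moment, N m; "grip_width": opening from 0.0 (shut) to 1.0 (fully open).
Only numpy, scipy, OpenCV 4.12 (cv2) and the standard library are available. Lean on these libraries where they do the work, as an engineer would, in place of code of your own. Each camera call takes 0.05 s, during which the arm holds its last target. There are 200 camera calls.

### The job

Take the pale round blank with the short peg turned on one end from the rack and lower it gently into the two V-blocks of the drilling jig, a little short of the steel stop, so that it beds down and centres itself in both Vs. Then slide it along the Vs, without forcing it, until its plain end bears firmly on the stop for a moment, and lock it there with the toggle clamp by swinging the red handle right down until it snaps over. Leave the other turned pieces where they are.

Things in the scene. Friction and masses are not known exactly. Their poses are not given: they have to be found in the camera images.
- blank: pale beech blank, a plain cylinder 36 mm diameter and 180 mm long, with a peg 22 mm diameter and 18 mm long on its -y end; about 0.14 kg. Origin on its axis at the middle of the 180 mm; y runs along the axis to the plain end. It lies level in any of the rack's three places, axis 47 mm above the table, plain end facing the way of vblocks y to within half a radian; it may roll about y
- plain_end (a point): centre of the blank's plain end face, 90 mm along +y from the blank's origin; axes as the blank
- rack: low wooden rack for three spindles side by side, 86 mm apart along its x, lying along its y; origin at its middle on the table. Two notched rails, 16 mm thick and 36 mm tall, stand 66 mm either side of its middle; each spindle's middle is within 10 mm of the rack's y = 0, so 100 mm there is open below and beside it (save 8 mm slats on the table)
- vblocks: two beech V-blocks (each 60 mm across, 40 mm long, 37 mm tall) in line on a fixed board. Origin on the board's top, 18 mm above the table, under the V line, midway between them; y along the V line to the stop, x to the clamp, z up. Blocks fill y 42..82 and -82..-42 mm; between them is open down to the board, room for fingers. Over about 25 N or a drop bruises the blank
- v_seat (a point): where the axis of a seated blank runs, midway between the V-blocks: 41.5 mm above the vblocks origin, same axes. 90 degree Vs, flanks at 45 degrees: bottom line 25.5 mm below this point, flank tops 4 mm below it and 21.5 mm either side. Beyond the V-block at -y nothing stands within 60 mm of the V line
- stop: steel angle stop beyond the V-block at +y, 40 mm wide, its face 56 mm tall above the board; fixed, somewhere from y = 92 to 107 mm in the vblocks frame. Origin at the foot of its face on the V line, at the board's top; axes as vblocks, the face looks to -y. A push of 3 to 8 N, kept up for a moment, bears firmly; over about 12 N bruises the blank's end
- clamp_grip (a point): middle of the red grip (18 mm wide, 15 mm thick, 74 mm long) of the toggle clamp's handle; x runs along the handle to its end, 25 mm further on; y is the hinge direction, as vblocks y. The handle stands upright when open and swings to +x of the jig and down, nearly level when locked; it stays where it is left, and 1 to 2 N at the grip moves it
- clamp_base: steel foot of the toggle clamp; origin on the arm's pivot, axes as vblocks. Path of the grip point in this frame, (x,z) mm at handle slope: open (9,112) 96 deg, (30,116) 84, (48,116) 72, (61,112) 62, (70,105) 54, (76,97) 46, (81,87) 38, (85,72) 29, dead centre (93,35) 9, locked on its stop (95,24) 2; all at y = 0. Needs a few N more near dead centre, then snaps and stays
- clamp_arm: steel arm of the clamp, 86 mm long, 17 mm wide; origin on the pivot (as clamp_base), its -x runs along the arm to the foot. Open, it stands upright, its foot on the robot's side 79 mm above the pivot and 77 mm in x from the V line; the pivot is 78 mm in x, -68 mm in y, 66 mm in z from the vblocks origin, on a wooden block 85 mm long and 58 mm wide
- clamp_pad: black rubber foot, 14 mm diameter, on a sprung spindle at the end of the clamp's arm; origin at the centre of its face, z towards the arm. Locked, it sits on top of a seated blank at x = 0, y = -68 mm in the vblocks frame and presses with about 7 N
- baluster: dark spindle on the rack, turned middle, 30 mm diameter, 180 mm long, axis along its y; origin at mid-length on its axis
- chair_spindle: reddish spindle on the rack with a bead in the middle of a thinned waist, 30 mm diameter, 180 mm long, axis along its y; origin at mid-length on its axis
- mushroom: turned toy mushroom, red cap 56 mm across, 77 mm tall, standing; origin at the centre of its underside
- honey_pot: ribbed pale wooden pot with a knobbed lid, 72 mm across, 92 mm tall; origin at the centre of its underside
- vase: dark wooden bud vase, 68 mm across, 125 mm tall; origin at the centre of its underside
- bowl: wooden bowl, 124 mm across, 50 mm tall; origin at the centre of its underside
- sanding_block: cork sanding block 100 x 60 x 30 mm; origin at the centre of its underside
- mallet: wooden mallet lying down, head 72 mm diameter and 85 mm long, handle 150 mm along its -x; origin under the back of the head, on the table
Not all that is in view belongs to the job. What is shaped like the blank but green is not meant.

How it is judged:
By the outcome, as a careful person would: the job done as asked, in the order asked, and still so for the second after the job is handed in, with the robot touching nothing.
It also fails if it takes over 72 s, if anything falls off the work surface, if the arm or the gripper's body presses on something with over 40 N, if the wrist force passes 120 N, or if a joint passes its speed limit or range.

## Working session

There is one attempt and no reset: what is moved stays moved. The work goes in short steps, Python scripts to look and compute and a shell command to move; the robot and the scene stay as the last step left them, time stands still between calls to the robot, and variables do not carry over. Pictures are saved under pics/ and viewed, about 8 in all and at most 12, crops included, and the job is handed in when it is done.

```bash
mkdir -p pics
cat > h.py <<'E'
import numpy as np, cv2
from station import state, camera, grip_depth
def shot(n,f=None):
    c=camera(n); 
    if f: cv2.imwrite('pics/'+f,c['image'][:,:,::-1])
    np.savez(f'/tmp/{n}.npz',**{k:c[k] for k in('image','depth','mtx','world_to_cam')})
    return c
def load(n): return dict(np.load(f'/tmp/{n}.npz'))
def pts(c):
    d=c['depth']; K=c['mtx']; v,u=np.mgrid[0:480,0:640]
    P=np.stack([(u-K[0,2])/K[0,0]*d,-(v-K[1,2])/K[1,1]*d,-d],-1)
    T=np.linalg.inv(c['world_to_cam']); return P@T[:3,:3].T+T[:3,3]
def proj(c,p):
    q=c['world_to_cam']@np.r_[p,1]; K=c['mtx']
    return np.array([K[0,2]+K[0,0]*q[0]/-q[2],K[1,2]+K[1,1]*q[1]/q[2]])
E
python3 - <<'E'
from h import *
s=state(); print({k:np.round(v,3).tolist() for k,v in s.items()}, grip_depth)
for n in('scene','top'): c=shot(n,n+'1.png'); print(n,np.round(np.linalg.inv(c['world_to_cam']),3).tolist(),c['mtx'].tolist())
E
```

```text
{'time': 0.0, 'joint_positions': [-1.191, 0.469, -0.049, 1.534, 0.024, 1.141, -0.082], 'dq': [0.001, -0.0, -0.001, 0.0, -0.0, 0.0, 0.0], 'joint_efforts': [-0.001, -51.031, -0.047, -23.772, 0.011, 0.007, -0.0], 'ee_pos': [268.066, 618.848, 230.236], 'tcp_rot': [[0.918, -0.001, 0.397], [-0.397, -0.002, 0.918], [0.0, -1.0, -0.002]], 'ft_force': [-0.344, -0.959, 0.626], 'wrist_torque': [0.018, -0.038, -0.052], 'grip_width': 0.997} 18.700000000000003
scene [[-0.557, -0.55, 0.623, 1544.466], [0.831, -0.366, 0.42, 630.483], [-0.003, 0.751, 0.66, 1193.847], [0.0, 0.0, 0.0, 1.0]] [[593.0007158731031, 0.0, 316.9542544970617], [0.0, 593.0007158731031, 234.0646479234875], [0.0, 0.0, 1.0]]
top [[0.046, 0.977, -0.208, 279.51], [-0.999, 0.043, -0.015, -36.559], [-0.006, 0.209, 0.978, 1378.015], [0.0, 0.0, 0.0, 1.0]] [[525.0408464261046, 0.0, 322.07550562530685], [0.0, 525.0408464261046, 242.8880632024941], [0.0, 0.0, 1.0]]
```

View pics/top1.png

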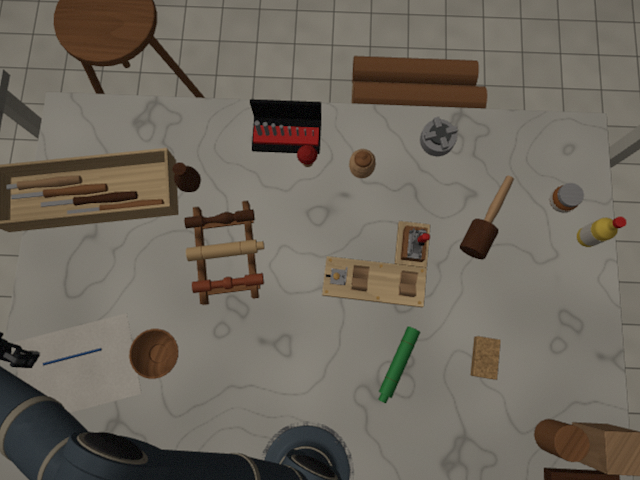

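View pics/scene1.png

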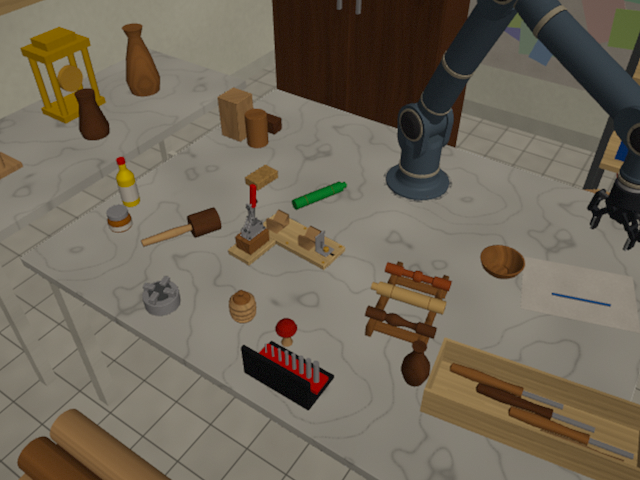

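Top view: the rack is at (225,250). The blank candidates are the pale spindle in the middle place (190–262, 250), with its peg at right (262,245), and the green bar (400,365), which is the decoy. The pale one fits. The jig has its stop at (338,277), V-blocks at (360,277) and (408,283), and the clamp at (415,243). So jig +y points left in the image (world +y) and +x points up (world +x).

Run:
```python
from h import *
c=load('top'); P=pts(c); im=c['image']
cv2.imwrite('pics/crop1.png',cv2.resize(im[190:315,180:440,::-1],None,fx=3,fy=3,interpolation=cv2.INTER_CUBIC))
m=np.zeros((480,640),bool); m[232:268,180:272]=1
b=m&(P[...,2]>50)&(P[...,2]<75)&(c['depth']>0); q=P[b]; print('blank n',len(q),q.min(0),q.max(0))
ctr=q[:,:2].mean(0); w,V=np.linalg.eigh(np.cov(q[:,:2].T)); a=V[:,1]*np.sign(V[1,1])
t=(q[:,:2]-ctr)@a; n=(q[:,:2]-ctr)@[a[1],-a[0]]
print('axis',a,'ang',np.arctan2(a[1],a[0]),'ctr',ctr,'t',t.min(),t.max(),'n',n.min(),n.max())
for lo in range(-110,110,10):
    k=(t>=lo)&(t<lo+10)
    if k.sum(): print(lo,k.sum(),np.round([n[k].min(),n[k].max(),n[k].mean(),np.percentile(q[k,2],95)],1))
m[:]=0; m[215:312,318:435]=1
for name,lo,hi in(('board',12,24),('blocktops',50,60),('stoptop',66,80),('any',25,200)):
    k=m&(P[...,2]>lo)&(P[...,2]<hi); q=P[k]
    r=cv2.minAreaRect(q[:,:2].astype(np.float32)); print(name,len(q),np.round(np.median(q,0),1),np.round(cv2.boxPoints(r),1).tolist(),r[1],r[2])
k=m&(P[...,2]>50)&(P[...,2]<60); n,l,s,_=cv2.connectedComponentsWithStats(k.astype(np.uint8))
for i in range(1,n):
    if s[i,4]>15: q=P[l==i]; print('comp',s[i],np.round(q.mean(0),1),np.round(q.min(0),1),np.round(q.max(0),1))
```

```text
blank n 981 [502.29412968 132.69019363  50.08253948] [564.91946371 330.59978054  74.43736208]
axis [-0.17252302  0.98500549] ang 1.7441868482289347 ctr [532.81132376 234.64169557] t -102.02766018923894 96.2277722971401 n -16.63883866711443 19.494057645179236
-110 6 [-8.4  9.9  2.3 56.8]
-100 31 [-9.  10.9  1.2 61.5]
-90 42 [-13.9  17.9   0.   65. ]
-80 56 [-15.7  19.   -0.6  69.3]
-70 51 [-15.1  17.3  -0.2  68.1]
-60 52 [-16.4  19.2   0.   69.1]
-50 54 [-15.8  17.5  -0.6  67.3]
-40 45 [-14.   18.2   1.3  67.6]
-30 51 [-14.8  18.3  -0.1  68.5]
-20 51 [-15.9  18.   -0.1  68.6]
-10 47 [-16.2  16.6  -0.5  67.5]
0 53 [-16.6  18.5   0.2  68.3]
10 52 [-15.4  16.5  -0.8  67.8]
20 53 [-15.7  18.6   0.1  68.5]
30 49 [-15.2  16.5   0.2  68.7]
40 50 [-16.2  17.6   0.2  66.7]
50 52 [-14.   18.9   0.   68.5]
60 51 [-15.7  19.5  -0.1  68.7]
70 51 [-15.2  18.9  -0.2  68.5]
80 51 [-15.2  18.3   0.4  67.5]
90 33 [-14.7  18.    0.1  68.8]
board 3475 [ 482.4 -179.1   18.2] [[413.6000061035156, -285.8999938964844], [635.5, -301.79998779296875], [654.4000244140625, -37.29999923706055], [432.6000061035156,
[... 665 characters left out ...]
9375, -285.29998779296875], [603.5999755859375, -24.399999618530273]] (195.23391723632812, 261.5824279785156) 4.170483112335205
comp [404 230   5  14  37] [ 588.9 -231.9   57.8] [ 570.1 -236.9   52.3] [ 604.9 -226.3   59.9]
comp [403 246   5   9  21] [ 551.  -229.1   57.1] [ 540.9 -235.    52. ] [ 562.4 -224.1   59.9]
comp [354 265  16   9  96] [ 500.  -119.8   54.6] [ 488.5 -139.    50.1] [ 508.7 -100.4   59.2]
comp [402 271  17   9  95] [ 491.1 -243.1   54.5] [ 478.6 -263.4   50.3] [ 498.9 -223.    59.9]
comp [352 282  16   8  82] [ 455.2 -116.3   54.5] [ 447.3 -135.4   50.1] [465.4 -97.   59.5]
comp [400 288  17   8  81] [ 446.4 -239.4   54.5] [ 437.4 -259.6   50. ] [ 454.8 -219.2   59. ]
```

View pics/crop1.png

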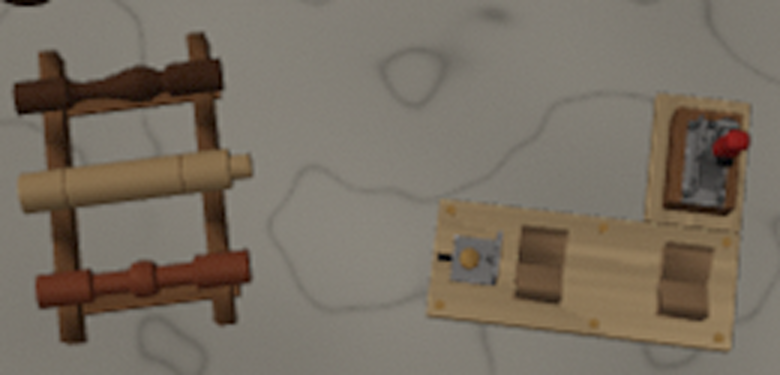

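The crop confirms it. The pale plain cylinder in the middle place has its peg at right (crop 243,165), between the dark baluster and the red beaded spindle. Its length (198 mm), height (65 mm) and width (36 mm) all match. The V-block spacing measures 123.5 mm (124 expected). I'm setting out to a point above the blank.

```bash
python3 -m creep '{"rotation":[[0,0,-0.99],[0,0,-0.99],[0,0,-0.99],[0,0,-0.99],[0,0,-0.99],[0,0,-0.99],[0,0,-0.99],[0,0,-0.99]],"offset":[[0.265,-0.379,0],[0.265,-0.379,0],[0.265,-0.379,0],[0.265,-0.379,0],[0.265,-0.379,0],[0.265,-0.379,0],[0.265,-0.379,0],[0.265,-0.379,0]],"claw":[1,1,1,1,1,1,1,1]}'
python3 - <<'E'
from h import *
c=load('top'); P=pts(c)
o=np.array([473.2,-179.65]); yv=np.array([.0716,.9974]); xv=np.array([yv[1],-yv[0]])
X=(P[...,:2]-o)@xv; Y=(P[...,:2]-o)@yv; Z=P[...,2]-18
k=(abs(X)<28)&(Y>84)&(Y<150)&(Z>8)
for a in range(84,150,4):
    j=k&(Y>=a)&(Y<a+4)
    if j.any(): print(a,j.sum(),np.round([Z[j].min(),np.median(Z[j]),Z[j].max(),X[j].min(),X[j].max()],1))
E
```

```text
time: 0.9
ee_pos: [498.0, 289.8, 231.1]
tcp_rot: [[0.17, -0.0, 0.985], [-0.985, -0.0, 0.17], [0.0, -1.0, -0.0]]
ft_force: [0.2, 0.8, -0.4]
grip_width: 0.998
96 16 [ 11.7  55.8  60.9 -19.2  20.7]
100 20 [ 11.4  53.9  60.9 -19.4  17.8]
104 6 [  8.2  10.2  31.3 -12.   20.1]
108 3 [ 8.1 16.4 23.9 -1.2 16.9]
112 1 [ 9.4  9.4  9.4 11.1 11.1]
116 13 [  8.1  12.9  20.7 -15.7  18.6]
120 11 [ 8.6 14.2 20.5 -7.  18.2]
124 13 [  8.4  14.7  21.1 -14.2  15. ]
128 7 [ 8.2 11.5 17.2 -4.8  8.9]
132 1 [  9.8   9.8   9.8 -12.5 -12.5]
136 1 [ 8.8  8.8  8.8 -2.2 -2.2]
```

Stop face is at about y = 97 mm in the jig frame. Moving above the blank for one close look.

```bash
python3 -m creep '{"rotation":[[0,0,0],[0,0,0],[0,0,0],[0,0,0]],"offset":[[0.035,-0.049,-0.03],[0.035,-0.049,-0.06],[0.035,-0.049,-0.06],[0.035,-0.049,-0.06]],"claw":[1,1,1,1]}'
python3 - <<'E'
from h import *
c=shot('wrist','w1.png'); P=pts(c); s=state(); print(s['ee_pos'])
im=c['image'].copy()
print('tcp px',proj(c,s['ee_pos']))
o=np.array([533.1,240.7]);a=np.array([-.1725,.985]);n=np.array([.985,.1725])
T=(P[...,:2]-o)@a;N=(P[...,:2]-o)@n;Z=P[...,2]
k=(abs(N)<30)&(abs(T)<120)&(Z>50)&(Z<75)&(c['depth']>0)
for l in range(-120,120,10):
    j=k&(T>=l)&(T<l+10)
    if j.sum()>5: print(l,j.sum(),np.round([N[j].min(),N[j].max(),np.percentile(Z[j],95),T[j].min(),T[j].max()],1))
E
```

```text
time: 1.3
ee_pos: [531.8, 243.0, 170.9]
tcp_rot: [[0.171, -0.002, 0.985], [-0.985, -0.0, 0.171], [-0.0, -1.0, -0.002]]
ft_force: [0.3, 0.9, -0.6]
grip_width: 0.996
[532.22276159 244.31128059 171.96684947]
tcp px [318.61415904 308.37614588]
-110 137 [  -9.5   11.    58.7 -105.5 -100. ]
-100 253 [  -9.4   10.9   58.8 -100.   -90.9]
-90 349 [-16.2  17.6  65.6 -87.1 -80. ]
-80 546 [-16.   18.5  65.9 -80.  -70. ]
-70 569 [-15.9  18.3  65.8 -70.  -60. ]
-60 586 [-16.5  18.   65.7 -60.  -50. ]
-50 601 [-16.4  18.7  65.7 -50.  -40. ]
-40 620 [-16.2  18.5  65.6 -40.  -30. ]
-30 638 [-16.   18.3  65.8 -30.  -20. ]
-20 653 [-15.8  18.7  65.7 -20.  -10. ]
-10 671 [-15.7  18.8  65.8 -10.   -0. ]
0 710 [-16.3  18.6  65.6   0.   10. ]
10 725 [-16.2  18.3  65.7  10.   20. ]
20 741 [-15.9  19.   65.7  20.   30. ]
30 769 [-15.7  18.8  65.6  30.   40. ]
40 781 [-15.6  18.5  65.7  40.   50. ]
50 817 [-16.1  19.   65.8  50.   60. ]
60 875 [-15.9  18.9  65.7  60.   70. ]
70 845 [-15.7  19.2  65.6  70.5  80. ]
80 901 [-15.5  19.1  65.7  80.   90. ]
90 257 [-15.3  19.   65.7  90.   93.1]
```

View pics/w1.png

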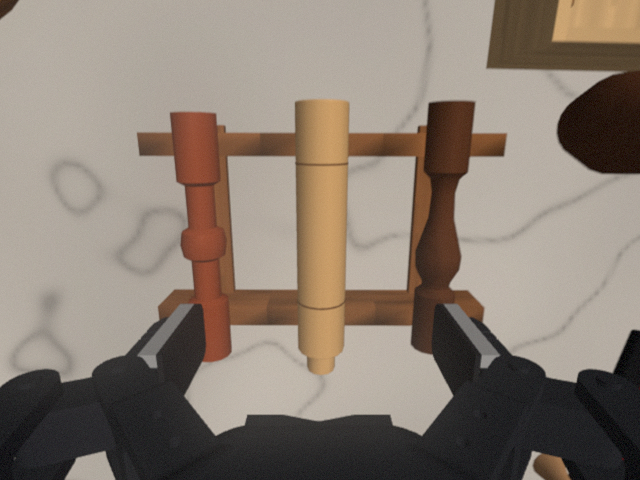

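The wrist view looks straight along the blank. The blank is centred at about (322,230), peg end down at (320,365), with the fingers straddling it and clear of both neighbours. Refined origin is about (534, 243.7). Descending.

```bash
python3 -m creep '{"rotation":[[0,0,0],[0,0,0],[0,0,0],[0,0,0],[0,0,0]],"offset":[[0.001,0.003,-0.04],[0.001,0.003,-0.08],[0.001,0.003,-0.1],[0.001,0.003,-0.1],[0.001,0.003,-0.1]],"claw":[1,1,1,1,1]}'
```

```text
time: 1.85
ee_pos: [534.1, 247.6, 72.9]
tcp_rot: [[0.173, 0.002, 0.985], [-0.985, 0.002, 0.173], [-0.001, -1.0, 0.002]]
ft_force: [0.2, 0.3, -0.1]
grip_width: 0.999
```

```bash
python3 -m creep '{"rotation":[[0,0,0],[0,0,0],[0,0,0],[0,0,0]],"offset":[[0,-0.003,-0.025],[0,-0.003,-0.047],[0,-0.003,-0.047],[0,-0.003,-0.047]],"claw":[1,1,1,1]}'
python3 -m creep '{"rotation":[[0,0,0],[0,0,0],[0,0,0],[0,0,0],[0,0,0],[0,0,0],[0,0,0],[0,0,0]],"offset":[[0,0,0],[0,0,0],[0,0,0],[0,0,0],[0,0,0],[0,0,0],[0,0,0],[0,0,0]],"claw":[-1,-1,-1,-1,-1,-1,-1,-1]}'
```

```text
time: 2.25
ee_pos: [534.6, 243.7, 26.2]
tcp_rot: [[0.172, 0.003, 0.985], [-0.985, 0.002, 0.172], [-0.001, -1.0, 0.003]]
ft_force: [0.4, 0.3, 0.4]
grip_width: 1.003
time: 3.05
ee_pos: [533.3, 242.8, 25.4]
tcp_rot: [[0.171, -0.0, 0.985], [-0.985, 0.001, 0.171], [-0.001, -1.0, -0.0]]
ft_force: [-2.7, -0.7, 6.4]
grip_width: 0.402
```

```bash
python3 -m creep '{"rotation":[[0,0,0],[0,0,0],[0,0,0],[0,0,0],[0,0,0],[0,0,-0.08],[0,0,-0.16],[0,0,-0.245]],"offset":[[0,0,0.01],[0,0,0.03],[0,0,0.06],[0,0,0.09],[0,0,0.1],[-0.01,-0.04,0.1],[-0.02,-0.08,0.1],[-0.03,-0.12,0.1]],"claw":[-1,-1,-1,-1,-1,-1,-1,-1]}'
```

```text
time: 3.85
ee_pos: [502.4, 121.2, 123.8]
tcp_rot: [[-0.075, -0.001, 0.997], [-0.997, -0.0, -0.075], [0.0, -1.0, -0.001]]
ft_force: [0.2, 0.3, -2.9]
grip_width: 0.402
```

```bash
python3 -m creep '{"rotation":[[0,0,0],[0,0,0],[0,0,0],[0,0,0],[0,0,0],[0,0,0],[0,0,0],[0,0,0]],"offset":[[-0.004,-0.04,0],[-0.009,-0.09,0],[-0.014,-0.14,0],[-0.019,-0.19,0],[-0.024,-0.24,0],[-0.028,-0.28,0],[-0.029,-0.3,0],[-0.029,-0.3,0]],"claw":[-1,-1,-1,-1,-1,-1,-1,-1]}'
python3 - <<'E'
from h import *
c=shot('wrist','w2.png'); P=pts(c); s=state(); print(np.round(s['ee_pos'],1),np.round(s['ft_force'],1))
o=np.array([473.2,-179.65]); yv=np.array([.0716,.9974]); xv=np.array([yv[1],-yv[0]])
X=(P[...,:2]-o)@xv; Y=(P[...,:2]-o)@yv; Z=P[...,2]
k=(abs(X)<45)&(Z>100)&(Z<160)&(Y>20)
for l in range(20,110,10):
    j=k&(Y>=l)&(Y<l+10)
    if j.sum()>5: print('blank',l,np.round([X[j].min(),X[j].max(),np.percentile(Z[j],98),Y[j].max()],1))
k=(abs(X)<32)&(Z>50)&(Z<58.5)&(Y>30)&(Y<90)
j=k; print('block tops',j.sum(), X[j&(X<0)].min(),X[j&(X<0)].max(),X[j&(X>0)].min(),X[j&(X>0)].max(),Y[j].min(),Y[j].max())
k=(abs(X)<24)&(Z>60)&(Z<78)&(Y>88)&(Y<115); print('stop',k.sum(),np.percentile(Y[k],[1,5,50,95]),X[k].min(),X[k].max(),Z[k].max())
E
```

```text
time: 4.65
ee_pos: [473.2, -181.3, 124.1]
tcp_rot: [[-0.08, -0.0, 0.997], [-0.997, -0.002, -0.08], [0.002, -1.0, -0.0]]
ft_force: [-0.3, -0.1, -1.8]
grip_width: 0.404
[ 473.6 -178.8  123.9] [-0.4 -0.1 -1.7]
blank 20 [-16.8  19.  159.9  30. ]
blank 30 [-16.6  19.  159.9  40. ]
blank 40 [-16.5  19.  159.9  50. ]
blank 50 [-16.7  19.3 159.9  60. ]
blank 60 [-16.5  19.3 159.9  70. ]
blank 70 [-16.2  19.6 159.9  80. ]
blank 80 [-16.2  19.6 159.9  89.5]Traceback (most recent call last):
  File "<stdin>", line 10, in <module>
    return umr_minimum(a, axis, None, out, keepdims, initial, where)
ValueError: zero-size array to reduction operation minimum which has no identity
```

View pics/w2.png

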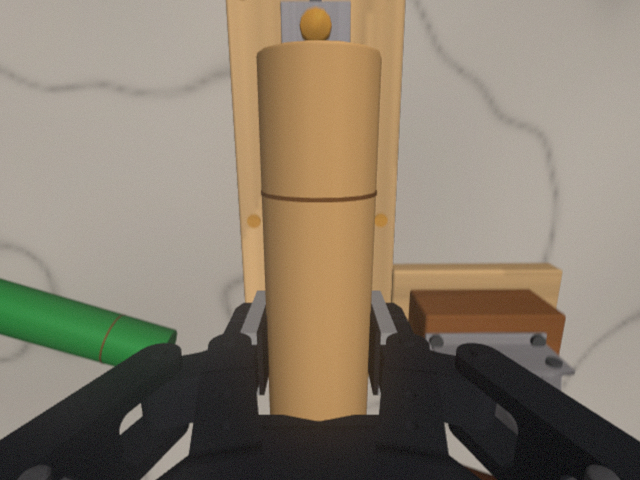

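The held blank is square to the jig, plain end at (318,45), short of the stop at (316,20). Its axis reads about 1.3 mm to the clamp side and 0.007 rad off, so I'll correct both while lowering. I'll stop 6 mm above the seat.

```bash
python3 -m creep '{"rotation":[[0,0,0.006],[0,0,0.006],[0,0,0.006],[0,0,0.006],[0,0,0.006],[0,0,0.006]],"offset":[[-0.0013,0,-0.03],[-0.0013,0,-0.06],[-0.0013,0,-0.074],[-0.0013,0,-0.079],[-0.0013,0,-0.079],[-0.0013,0,-0.079]],"claw":[-1,-1,-1,-1,-1,-1]}'
```

```text
time: 5.3
ee_pos: [474.1, -177.4, 46.2]
tcp_rot: [[-0.067, 0.002, 0.998], [-0.998, -0.0, -0.067], [0.0, -1.0, 0.002]]
ft_force: [0.6, -0.6, -2.9]
grip_width: 0.402
```

```bash
python3 -m creep '{"rotation":[[0,0,0],[0,0,0],[0,0,0],[0,0,0]],"offset":[[0,0,-0.002],[0,0,-0.004],[0,0,-0.004],[0,0,-0.004]],"claw":[-1,-1,-1,-1]}'; python3 -m creep '{"rotation":[[0,0,0],[0,0,0]],"offset":[[0,0,-0.001],[0,0,-0.001]],"claw":[-1,-1]}';python3 - <<'E'
from h import *
c=shot('top','t2.png');P=pts(c);s=state();print(np.round(s['ee_pos'],1),np.round(s['ft_force'],1))
o=np.array([473.2,-179.65]); yv=np.array([.0716,.9974]); xv=np.array([yv[1],-yv[0]])
X=(P[...,:2]-o)@xv; Y=(P[...,:2]-o)@yv; Z=P[...,2]
k=(abs(X)<26)&(Z>62)&(Z<90)
for l in range(-110,110,20):
    j=k&(Y>=l)&(Y<l+20)
    if j.sum()>5: print(l,j.sum(),np.round([X[j].min(),X[j].max(),np.median(Z[j]),Z[j].max(),Y[j].min(),Y[j].max()],1))
E
```

```text
time: 5.7
ee_pos: [473.3, -177.4, 41.5]
tcp_rot: [[-0.067, 0.0, 0.998], [-0.998, 0.0, -0.067], [-0.0, -1.0, 0.0]]
ft_force: [0.1, 0.3, -1.5]
grip_width: 0.405
time: 5.9
ee_pos: [473.2, -177.4, 40.3]
tcp_rot: [[-0.067, 0.0, 0.998], [-0.998, 0.0, -0.067], [-0.0, -1.0, 0.0]]
ft_force: [-0.0, -0.2, -2.1]
grip_width: 0.405
[ 473.1 -177.4   40.3] [-0.3 -0.7 -2. ]
-110 57 [  -8.6   12.2   71.3   77.7 -106.4  -90.8]
-90 76 [-16.1  18.2  76.3  84.3 -88.9 -71. ]
-70 22 [-25.   -4.   74.4  83.2 -69.9 -60.7]
50 52 [-12.2  25.4  77.3  87.1  50.7  70. ]
70 111 [-17.4  18.   76.7  86.   70.1  89.9]
90 37 [-19.4  20.5  74.   78.7  90.1 101.8]
```

```bash
for i in 1; do python3 -m creep '{"rotation":[[0,0,-0.003],[0,0,-0.003]],"offset":[[-0.0005,0,-0.001],[-0.0005,0,-0.001]],"claw":[-1,-1]}'; done | grep -v rot;  python3 -m creep '{"rotation":[[0,0,0],[0,0,0]],"offset":[[0,0,-0.0007],[0,0,-0.0007]],"claw":[-1,-1]}' | grep -v rot
```

```text
time: 6.15
ee_pos: [472.5, -177.4, 39.2]
ft_force: [-0.9, -0.4, -2.2]
grip_width: 0.405
time: 6.35
ee_pos: [472.6, -177.4, 38.5]
ft_force: [0.0, 0.0, -2.3]
grip_width: 0.404
```

```bash
python3 -m creep '{"rotation":[[0,0,0],[0,0,0]],"offset":[[0,0,-0.0005],[0,0,-0.0005]],"claw":[-1,-1]}' | grep -v rot
```

```text
time: 6.55
ee_pos: [472.7, -177.4, 38.1]
ft_force: [-0.7, -0.9, -1.9]
grip_width: 0.407
```

```bash
python3 -m creep '{"rotation":[[0,0,0],[0,0,0]],"offset":[[0,0,-0.0006],[0,0,-0.0006]],"claw":[-1,-1]}' | grep -v rot
```

```text
time: 6.75
ee_pos: [472.7, -177.5, 37.6]
ft_force: [-0.8, 0.1, -0.8]
grip_width: 0.406
```

```bash
python3 -m creep '{"rotation":[[0,0,0],[0,0,0]],"offset":[[0,0,-0.0006],[0,0,-0.0006]],"claw":[-1,-1]}' | grep -v rot
```

```text
time: 6.95
ee_pos: [472.7, -177.4, 37.5]
ft_force: [-1.7, 1.5, 4.7]
grip_width: 0.406
```

Contact at about 6 N, mostly vertical. Releasing so that it beds itself down.

```bash
python3 -m creep '{"rotation":[[0,0,0],[0,0,0],[0,0,0],[0,0,0],[0,0,0]],"offset":[[0,0,0],[0,0,0],[0,0,0],[0,0,0],[0,0,0]],"claw":[-0.1,0.1,0.4,0.7,0.7]}' | grep -v rot
python3 -m creep '{"rotation":[[0,0,0],[0,0,0],[0,0,0],[0,0,0],[0,0,0],[0,0,0],[0,0,0],[0,0,0]],"offset":[[0,0,0.02],[0,0,0.05],[0,0,0.08],[0,0,0.1],[-0.004,-0.05,0.1],[-0.008,-0.1,0.1],[-0.011,-0.15,0.1],[-0.011,-0.15,0.1]],"claw":[0.7,0.7,0.7,0.7,0,-1,-1,-1]}'
python3 - <<'E'
from h import *
c=shot('top','t3.png');P=pts(c);s=state();print(np.round(s['ee_pos'],1),np.round(s['ft_force'],1))
cv2.imwrite('pics/crop2.png',cv2.resize(c['image'][210:320,315:445,::-1],None,fx=5,fy=5,interpolation=cv2.INTER_CUBIC))
o=np.array([473.2,-179.65]); yv=np.array([.0716,.9974]); xv=np.array([yv[1],-yv[0]])
X=(P[...,:2]-o)@xv; Y=(P[...,:2]-o)@yv; Z=P[...,2]
k=(abs(X)<23)&(Z>62)&(Z<90)
for l in range(-110,110,20):
    j=k&(Y>=l)&(Y<l+20)
    if j.sum()>5: print(l,j.sum(),np.round([X[j].min(),X[j].max(),np.percentile(Z[j],95),Y[j].min(),Y[j].max()],1))
E
```

```text
time: 7.45
ee_pos: [472.7, -177.4, 36.9]
ft_force: [-0.5, -0.1, -0.1]
grip_width: 0.846
time: 8.25
ee_pos: [459.2, -335.8, 137.8]
tcp_rot: [[-0.081, 0.001, 0.997], [-0.997, -0.006, -0.081], [0.006, -1.0, 0.001]]
ft_force: [-0.0, 0.4, -0.5]
grip_width: 0.168
[ 460.  -331.7  137.1] [ 0.2  0.7 -0.3]
-110 54 [ -11.1   10.3   72.6 -107.1  -90.1]
-90 108 [-17.6  17.2  79.5 -89.8 -70.2]
-70 111 [-17.4  17.4  80.3 -69.9 -50.2]
-50 113 [-17.7  18.   80.1 -49.8 -30.1]
-30 109 [-17.2  16.8  80.1 -29.7 -10. ]
-10 107 [-17.7  17.4  79.2  -9.7   9.8]
10 106 [-17.1  18.   81.1  10.   29.9]
30 110 [-17.2  16.8  80.5  30.   50. ]
50 109 [-17.1  18.1  80.2  50.2  70. ]
70 110 [-17.   17.3  81.1  70.1  90. ]
90 35 [-19.   20.1  77.6  90.  101.8]
```

View pics/crop2.png

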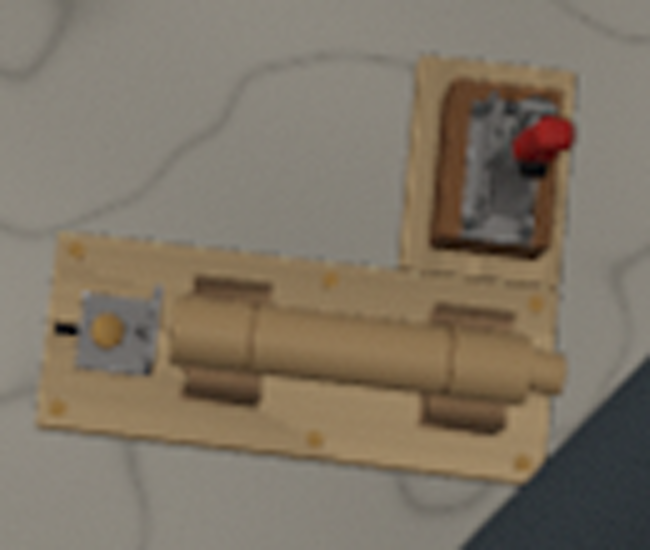

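It sits central in both Vs (X −17.4…+17.4, top at z ≈ 80). The plain end is at crop (172,330) with a small gap to the stop face at (158,330), and the peg end is at (563,372). Next I push it from the peg end with shut fingers.

```bash
python3 -m creep '{"rotation":[[0,0,0],[0,0,0],[0,0,0],[0,0,0],[0,0,0]],"offset":[[0.002,0,-0.04],[0.002,0,-0.075],[0.002,0,-0.085],[0.002,0,-0.085],[0.002,0,-0.085]],"claw":[-1,-1,-1,-1,-1]}'; python3 -m creep '{"rotation":[[0,0,0],[0,0,0],[0,0,0],[0,0,0],[0,0,0],[0,0,0]],"offset":[[0.0005,0.005,0],[0.0008,0.01,0],[0.001,0.014,0],[0.001,0.017,0],[0.001,0.019,0],[0.001,0.02,0]],"claw":[-1,-1,-1,-1,-1,-1]}'
```

```text
time: 8.8
ee_pos: [464.6, -327.5, 53.0]
tcp_rot: [[-0.069, 0.001, 0.998], [-0.998, -0.001, -0.069], [0.001, -1.0, 0.002]]
ft_force: [0.1, -0.4, 0.0]
grip_width: 0.001
time: 9.4
ee_pos: [464.7, -307.1, 52.0]
tcp_rot: [[-0.07, 0.0, 0.998], [-0.998, 0.0, -0.07], [-0.0, -1.0, 0.0]]
ft_force: [-0.6, 0.3, 0.7]
grip_width: 0.0
```

```bash
python3 -m creep '{"rotation":[[0,0,0],[0,0,0],[0,0,0],[0,0,0],[0,0,0],[0,0,0]],"offset":[[0,0.001,0],[0,0.002,0],[0,0.003,0],[0,0.004,0],[0,0.005,0],[0,0.006,0]],"claw":[-1,-1,-1,-1,-1,-1]}'|grep -v rot;  python3 -m creep '{"rotation":[[0,0,0],[0,0,0],[0,0,0],[0,0,0],[0,0,0]],"offset":[[0,0.001,0],[0,0.002,0],[0,0.003,0],[0,0.004,0],[0,0.004,0]],"claw":[-1,-1,-1,-1,-1]}'|grep -v rot
```

```text
time: 10.0
ee_pos: [464.7, -301.4, 51.9]
ft_force: [-0.3, 0.9, -0.6]
grip_width: -0.002
time: 10.5
ee_pos: [464.7, -297.2, 51.9]
ft_force: [-0.1, -0.5, -0.1]
grip_width: 0.004
```

```bash
python3 -m creep '{"rotation":[[0,0,0],[0,0,0],[0,0,0],[0,0,0],[0,0,0]],"offset":[[0,0.0007,0],[0,0.0014,0],[0,0.0021,0],[0,0.0028,0],[0,0.003,0]],"claw":[-1,-1,-1,-1,-1]}'|grep -v rot
python3 - <<'E'
from h import *
c=shot('top');P=pts(c);s=state();print(np.round(s['ee_pos'],1),np.round(s['ft_force'],1))
cv2.imwrite('pics/crop3.png',cv2.resize(c['image'][245:315,315:445,::-1],None,fx=6,fy=6,interpolation=cv2.INTER_CUBIC))
E
```

```text
time: 11.0
ee_pos: [464.7, -294.7, 52.0]
ft_force: [-0.0, 0.6, -0.5]
grip_width: 0.001
[ 464.7 -294.6   52. ] [ 1.  -1.7  0.3]
```

View pics/crop3.png

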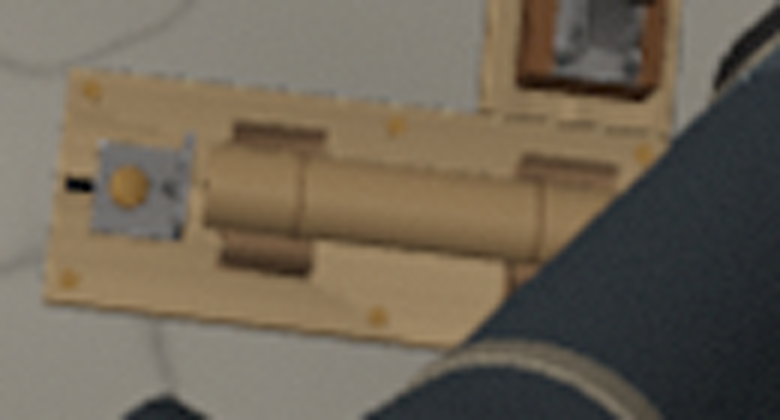

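The gap at the stop is still about 5–6 mm (crop 190 to 205). I'll keep going slowly.

```bash
for k in 1 2; do :; done; python3 -m creep '{"rotation":[[0,0,0],[0,0,0],[0,0,0],[0,0,0],[0,0,0],[0,0,0]],"offset":[[0,0.0005,0],[0,0.001,0],[0,0.0015,0],[0,0.002,0],[0,0.0025,0],[0,0.0025,0]],"claw":[-1,-1,-1,-1,-1,-1]}'|grep -v rot; python3 -m creep '{"rotation":[[0,0,0],[0,0,0],[0,0,0],[0,0,0]],"offset":[[0,0.0005,0],[0,0.001,0],[0,0.0015,0],[0,0.0015,0]],"claw":[-1,-1,-1,-1]}'|grep -v rot
python3 - <<'E'
from h import *
c=shot('top');P=pts(c)
cv2.imwrite('/tmp/g.png',c['image'][:,:,::-1])
def prof(im): 
    # profile along V line across the gap at stop
    o=np.array([473.2,-179.65]); yv=np.array([.0716,.9974]); out=[]
    for Y in np.arange(84,108,1.5):
        p=np.r_[o+Y*yv,66]; u=proj(c,p); out.append(cv2.getRectSubPix(im,(1,1),tuple(map(float,u)))[0,0].astype(int))
    return np.array(out)
a=prof(c['image']); print(a[:,0]-a[:,2])
E
```

```text
time: 11.65
ee_pos: [464.9, -291.9, 52.0]
ft_force: [0.1, -1.5, 0.0]
grip_width: 0.0
time: 12.05
ee_pos: [464.9, -290.4, 52.0]
ft_force: [1.2, -1.4, 0.7]
grip_width: 0.002
[59 58 58 58 59 59 60 61 56 43 19  9  3  4  5  5]
```

```bash
python3 -m creep '{"rotation":[[0,0,0],[0,0,0],[0,0,0],[0,0,0]],"offset":[[0,0.0004,0],[0,0.0008,0],[0,0.0012,0],[0,0.0012,0]],"claw":[-1,-1,-1,-1]}'|grep -v rot; python3 -m creep '{"rotation":[[0,0,0],[0,0,0],[0,0,0]],"offset":[[0,0.0004,0],[0,0.0008,0],[0,0.0008,0]],"claw":[-1,-1,-1]}'|grep -v rot
```

```text
time: 12.5
ee_pos: [464.7, -289.2, 52.0]
ft_force: [1.1, -1.5, 0.8]
grip_width: -0.001
time: 12.8
ee_pos: [464.7, -288.3, 51.9]
ft_force: [0.7, -1.9, -0.3]
grip_width: -0.003
```

```bash
python3 -m creep '{"rotation":[[0,0,0],[0,0,0]],"offset":[[0,0.0005,0],[0,0.0005,0]],"claw":[-1,-1]}'|grep -v rot
```

```text
time: 13.0
ee_pos: [464.7, -288.1, 51.9]
ft_force: [1.5, -2.3, -0.2]
grip_width: -0.005
```

```bash
python3 -m creep '{"rotation":[[0,0,0],[0,0,0]],"offset":[[0,0.0005,0],[0,0.0005,0]],"claw":[-1,-1]}'|grep -v rot
```

```text
time: 13.2
ee_pos: [464.6, -288.0, 52.0]
ft_force: [0.1, -3.8, -0.9]
grip_width: 0.002
```

It has stalled on the stop with the force rising. I'll go to about 6 N and hold.

```bash
python3 -m creep '{"rotation":[[0,0,0],[0,0,0]],"offset":[[0,0.0005,0],[0,0.0005,0]],"claw":[-1,-1]}'|grep -v rot
```

```text
time: 13.4
ee_pos: [464.5, -288.1, 52.1]
ft_force: [1.0, -4.9, 0.1]
grip_width: 0.001
```

```bash
python3 -m creep '{"rotation":[[0,0,0],[0,0,0],[0,0,0],[0,0,0]],"offset":[[0,0.0002,0],[0,0.0002,0],[0,0.0002,0],[0,0.0002,0]],"claw":[-1,-1,-1,-1]}'|grep -v rot
```

```text
time: 13.8
ee_pos: [464.5, -288.1, 52.1]
ft_force: [0.2, -5.6, -0.7]
grip_width: -0.0
```

```bash
python3 -m creep '{"rotation":[[0,0,0],[0,0,0],[0,0,0],[0,0,0],[0,0,0],[0,0,0],[0,0,0],[0,0,0]],"offset":[[0,0.0003,0],[0,0.0003,0],[0,0.0003,0],[0,0.0003,0],[0,0.0003,0],[0,0.0003,0],[0,0.0003,0],[0,0.0003,0]],"claw":[-1,-1,-1,-1,-1,-1,-1,-1]}'|grep -v rot
python3 -m creep '{"rotation":[[0,0,0],[0,0,0],[0,0,0],[0,0,0],[0,0,0],[0,0,0],[0,0,0],[0,0,0]],"offset":[[0,-0.003,0],[0,-0.015,0],[0,-0.03,0],[0,-0.03,0.05],[0,-0.03,0.1],[0,-0.03,0.15],[0,-0.03,0.15],[0,-0.03,0.15]],"claw":[-1,-1,-1,-1,-1,-1,-1,-1]}'
python3 - <<'E'
from h import *
o=np.array([473.2,-179.65]); yv=np.array([.0716,.9974]); xv=np.array([yv[1],-yv[0]])
for n in('top','scene'):
    c=shot(n,n+'5.png');P=pts(c);X=(P[...,:2]-o)@xv; Y=(P[...,:2]-o)@yv; Z=P[...,2]-18
    im=c['image'].astype(int); red=(im[...,0]>90)&(im[...,0]>2.5*im[...,1])&(im[...,0]>2.5*im[...,2])
    k=red&(abs(X-88)<50)&(abs(Y+68)<60)&(Z>50)
    print(n,k.sum(),'red X',np.percentile(X[k],[2,50,98]),'Y',np.percentile(Y[k],[2,50,98]),'Z',np.percentile(Z[k],[2,50,98]))
    j=(abs(X)<14)&(Z>48)&(Z<75)&(Y>60)&(Y<130); print('end/stop Y',np.sort(Y[j])[-20:].round(1))
c=load('scene'); cv2.imwrite('pics/crop4.png',cv2.resize(c['image'][165:280,215:355,::-1],None,fx=5,fy=5,interpolation=cv2.INTER_CUBIC))
E
```

```text
time: 14.6
ee_pos: [464.5, -288.0, 52.1]
ft_force: [0.3, -6.6, -0.5]
grip_width: 0.003
time: 15.4
ee_pos: [465.0, -317.4, 203.2]
tcp_rot: [[-0.071, 0.003, 0.998], [-0.998, -0.001, -0.071], [0.0, -1.0, 0.003]]
ft_force: [-0.9, -0.0, -0.1]
grip_width: -0.001
top 53 red X [78.43786031 84.91551984 91.94823332] Y [-71.23341988 -62.12739415 -58.54342603] Z [139.97707436 201.24735805 207.58415425]
end/stop Y [ 97.8  98.   98.3  98.3  98.6  98.6  98.8  99.1  99.4  99.7  99.9 100.2
 100.5 100.8 100.8 101.1 101.1 101.3 101.7 101.8]
scene 128 red X [ 82.17015335  93.08329937 101.47901875] Y [-71.0059877  -60.27693708 -54.6248466 ] Z [135.30972145 173.71309906 202.02436034]
end/stop Y [ 99.1  99.1  99.2  99.4  99.7 100.2 101.2 101.6 101.6 101.9 102.3 102.7
 102.8 103.  103.8 105.2 105.4 105.5 106.3 108.3]
```

View pics/crop4.png

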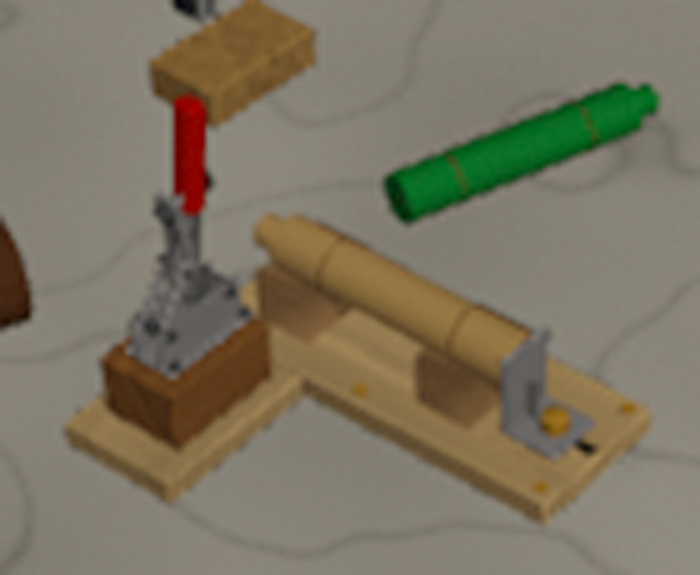

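The blank bears on the stop (held at 6.6 N for 0.8 s), and the stop plate sits right at the plain end (crop 515,360). The clamp handle is upright at crop (190,155), close to where the given geometry puts it. I'll move the shut fingers to the robot side of the grip.

```bash
python3 -m creep '{"rotation":[[0,0,0],[0,0,0],[0,0,0],[0,0,0],[0,0,0]],"offset":[[0.03,0.02,0],[0.047,0.045,0],[0.048,0.069,-0.004],[0.048,0.069,-0.008],[0.048,0.069,-0.008]],"claw":[-1,-1,-1,-1,-1]}'
python3 -m creep '{"rotation":[[0,0,0],[0,0,0],[0,0,0],[0,0,0],[0,0,0]],"offset":[[0.006,0,0],[0.012,-0.001,0],[0.018,-0.001,0.001],[0.024,-0.002,0.002],[0.024,-0.002,0.002]],"claw":[-1,-1,-1,-1,-1]}'|grep -v rot
```

```text
time: 16.0
ee_pos: [511.5, -246.9, 191.8]
tcp_rot: [[-0.069, -0.004, 0.998], [-0.998, 0.001, -0.069], [-0.001, -1.0, -0.004]]
ft_force: [-0.8, -0.3, 1.2]
grip_width: 0.004
time: 16.5
ee_pos: [537.8, -249.7, 196.2]
ft_force: [-0.3, 0.5, 0.1]
grip_width: -0.0
```

```bash
python3 -m creep '{"rotation":[[0,0,0],[0,0,0],[0,0,0],[0,0,0],[0,0,0],[0,0,0]],"offset":[[0.006,0,0.001],[0.012,-0.001,0.002],[0.018,-0.001,0.004],[0.023,-0.002,0.005],[0.028,-0.002,0.005],[0.028,-0.002,0.005]],"claw":[-1,-1,-1,-1,-1,-1]}'|grep -v rot
python3 - <<'E'
from h import *
c=shot('scene'); cv2.imwrite('pics/crop5.png',cv2.resize(c['image'][150:280,205:345,::-1],None,fx=5,fy=5,interpolation=cv2.INTER_CUBIC))
E
```

```text
time: 17.1
ee_pos: [565.8, -251.3, 201.0]
ft_force: [0.3, -0.2, -0.7]
grip_width: 0.003
```

View pics/crop5.png

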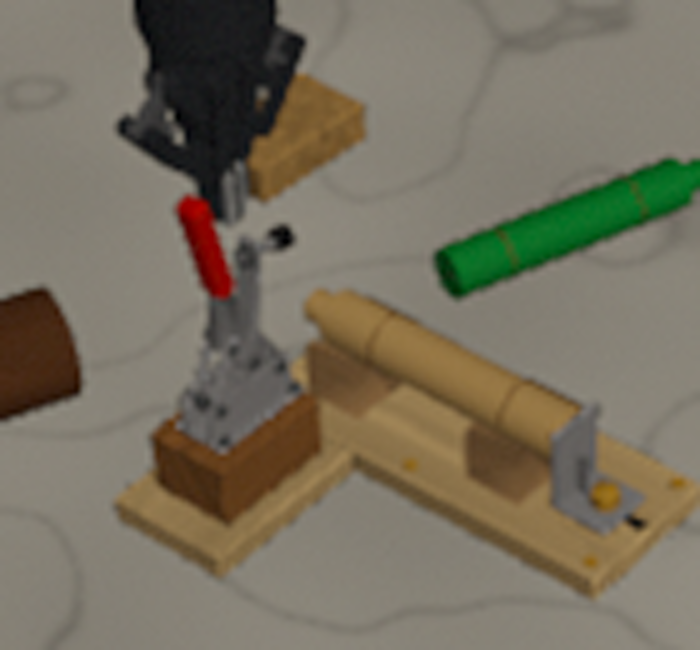

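The handle is tilting with the finger behind it (crop 205,245), and the arm is swinging over. Following the path.

```bash
python3 -m creep '{"rotation":[[0,0,0],[0,0,0],[0,0,0],[0,0,0],[0,0,0],[0,0,0],[0,0,0],[0,0,0]],"offset":[[0.007,-0.001,0],[0.014,-0.001,0],[0.02,-0.0015,-0.001],[0.0265,-0.002,-0.003],[0.031,-0.002,-0.006],[0.0355,-0.0025,-0.009],[0.039,-0.003,-0.013],[0.0425,-0.003,-0.017]],"claw":[-1,-1,-1,-1,-1,-1,-1,-1]}'|grep -v rot
python3 -m creep '{"rotation":[[0,0,0],[0,0,0],[0,0,0],[0,0,0],[0,0,0]],"offset":[[0.003,0,-0.005],[0.006,-0.0005,-0.01],[0.009,-0.001,-0.017],[0.012,-0.001,-0.024],[0.012,-0.001,-0.024]],"claw":[-1,-1,-1,-1,-1]}'|grep -v rot;  python3 - <<'E'
from h import *
c=shot('scene'); cv2.imwrite('pics/crop6.png',cv2.resize(c['image'][150:280,205:345,::-1],None,fx=5,fy=5,interpolation=cv2.INTER_CUBIC))
E
```

```text
time: 17.95
ee_pos: [607.6, -254.5, 183.6]
ft_force: [-0.6, -1.3, 0.8]
grip_width: 0.002
time: 18.45
ee_pos: [619.0, -254.8, 158.3]
ft_force: [0.1, 0.5, -0.8]
grip_width: -0.0
```

View pics/crop6.png

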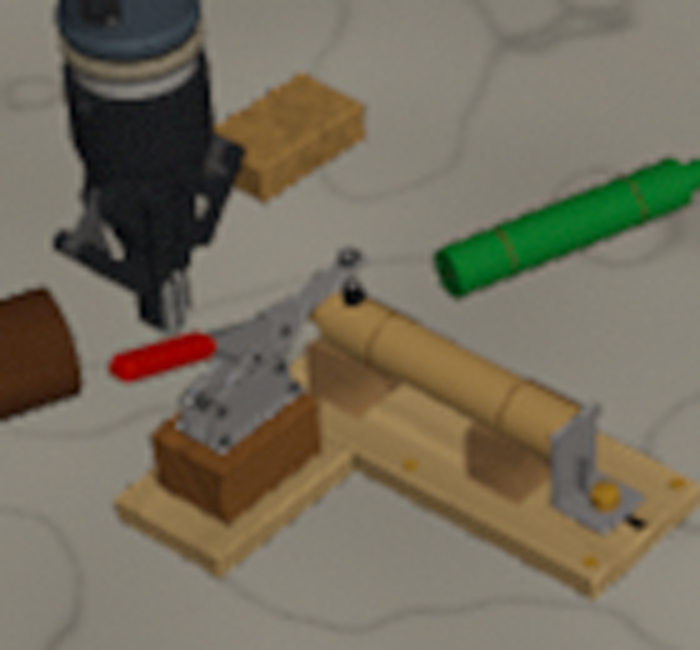

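The handle is at about 30° with the tip over the grip (165,345). The pad is nearing the blank (350,290). Pressing straight down now.

```bash
python3 -m creep '{"rotation":[[0,0,0],[0,0,0],[0,0,0],[0,0,0],[0,0,0],[0,0,0]],"offset":[[0.002,0,-0.006],[0.004,0,-0.012],[0.005,0,-0.018],[0.006,0,-0.023],[0.007,0,-0.026],[0.007,0,-0.026]],"claw":[-1,-1,-1,-1,-1,-1]}'|grep -v rot; python3 -m creep '{"rotation":[[0,0,0],[0,0,0],[0,0,0],[0,0,0]],"offset":[[0.001,0,-0.003],[0.001,0,-0.006],[0.001,0,-0.009],[0.001,0,-0.009]],"claw":[-1,-1,-1,-1]}'|grep -v rot
```

```text
time: 19.1
ee_pos: [625.9, -255.2, 133.3]
ft_force: [0.7, 0.8, 0.8]
grip_width: 0.0
time: 19.5
ee_pos: [626.7, -255.1, 124.1]
ft_force: [-0.3, 0.7, -0.3]
grip_width: -0.004
```

```bash
python3 -m creep '{"rotation":[[0,0,0],[0,0,0],[0,0,0],[0,0,0]],"offset":[[0,0,-0.002],[0,0,-0.004],[0,0,-0.006],[0,0,-0.006]],"claw":[-1,-1,-1,-1]}'|grep -v rot
```

```text
time: 19.9
ee_pos: [627.0, -255.3, 118.6]
ft_force: [-1.0, 0.1, -0.2]
grip_width: -0.007
```

```bash
python3 -m creep '{"rotation":[[0,0,0],[0,0,0],[0,0,0]],"offset":[[0,0,-0.0015],[0,0,-0.003],[0,0,-0.003]],"claw":[-1,-1,-1]}'|grep -v rot
python3 - <<'E'
from h import *
c=shot('scene'); cv2.imwrite('pics/crop7.png',cv2.resize(c['image'][150:280,205:345,::-1],None,fx=5,fy=5,interpolation=cv2.INTER_CUBIC))
E
```

```text
time: 20.2
ee_pos: [627.2, -255.4, 115.9]
ft_force: [-0.0, -0.5, 0.2]
grip_width: 0.003
```

View pics/crop7.png

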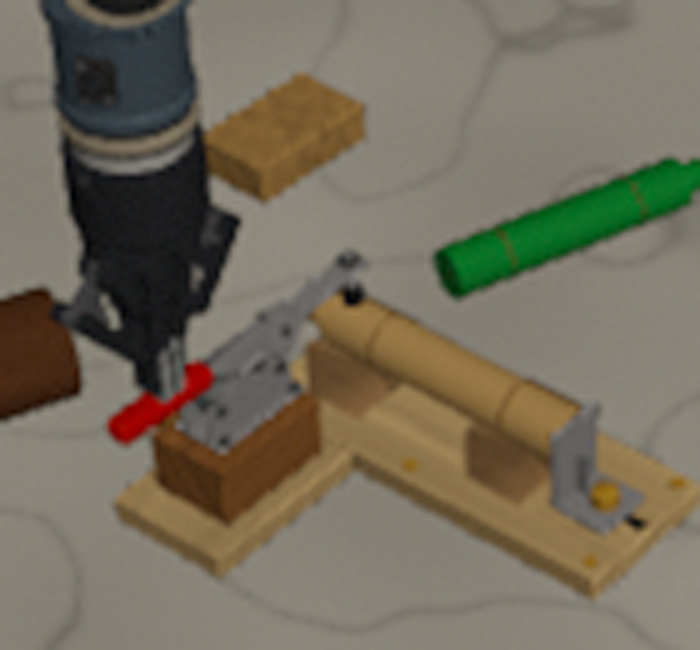

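The handle is almost level and the pad is on the blank (350,293), but I felt no end-stop force. Pressing on until it resists.

```bash
python3 -m creep '{"rotation":[[0,0,0],[0,0,0],[0,0,0]],"offset":[[0.001,0,-0.001],[0.002,0,-0.002],[0.002,0,-0.002]],"claw":[-1,-1,-1]}'|grep -v rot
```

```text
time: 20.55
ee_pos: [628.6, -255.6, 114.2]
ft_force: [-4.1, 1.5, 5.3]
grip_width: -0.002
```

```bash
python3 -m creep '{"rotation":[[0,0,0],[0,0,0],[0,0,0]],"offset":[[0,0,-0.001],[0,0,-0.002],[0,0,-0.002]],"claw":[-1,-1,-1]}'|grep -v rot
```

```text
time: 20.85
ee_pos: [628.9, -255.7, 112.9]
ft_force: [-4.9, 0.7, 8.3]
grip_width: 0.001
```

It resists at 8 N where the locked handle should lie (top ≈115 mm; dead centre would be ≈126). The zero force before that fits the handle having snapped ahead of the finger. Backing off straight up and checking.

```bash
python3 -m creep '{"rotation":[[0,0,0],[0,0,0],[0,0,0],[0,0,0],[0,0,0],[0,0,0],[0,0,0],[0,0,0]],"offset":[[0,0,0.01],[0,0,0.04],[0,0,0.08],[0,0,0.13],[0,-0.04,0.15],[0,-0.09,0.15],[0,-0.12,0.15],[0,-0.12,0.15]],"claw":[-1,-1,-1,-1,-1,-1,-1,-1]}'|grep -v rot
python3 - <<'E'
from h import *
o=np.array([473.2,-179.65]); yv=np.array([.0716,.9974]); xv=np.array([yv[1],-yv[0]])
for n in('scene','top'):
    c=shot(n);P=pts(c);X=(P[...,:2]-o)@xv; Y=(P[...,:2]-o)@yv; Z=P[...,2]-18
    im=c['image'].astype(int); red=(im[...,0]>90)&(im[...,0]>2.5*im[...,1])&(im[...,0]>2.5*im[...,2])
    k=red&(abs(X-150)<90)&(abs(Y+68)<60)&(Z>40)&(c['depth']>0)
    top=[(int(x),round(float(np.percentile(Z[k&(abs(X-x)<5)],85))-66,1)) for x in range(130,215,10) if (k&(abs(X-x)<5)).sum()>4]
    print(n,k.sum(),'handle top (X, z rel pivot)',top)
    j=(abs(X)<24)&(Z>44)&(Z<75)
    for l in(-110,-50,-20,20,50): 
        q=j&(Y>=l)&(Y<l+20)
        if q.sum()>5: print(l,np.round([X[q].min(),X[q].max(),np.percentile(Z[q],95),Y[q].min()],1))
    cv2.imwrite('pics/last_%s.png'%n,cv2.resize(c['image'][150:280,205:345,::-1] if n=='scene' else c['image'][210:320,315:445,::-1],None,fx=5,fy=5,interpolation=cv2.INTER_CUBIC))
a=cv2.imread('pics/last_scene.png');b=cv2.imread('pics/last_top.png');b=cv2.resize(b,None,fx=.6,fy=.6);a=cv2.resize(a,None,fx=.55,fy=.55)
h=max(a.shape[0],b.shape[0]);p=lambda i:cv2.copyMakeBorder(i,0,h-i.shape[0],0,0,cv2.BORDER_CONSTANT)
m=np.hstack([p(a),p(b)]);print(m.shape);cv2.imwrite('pics/final.png',m)
E
```

```text
time: 21.65
ee_pos: [627.0, -381.9, 262.2]
ft_force: [-0.6, -0.3, 0.4]
grip_width: -0.0
scene 136 handle top (X, z rel pivot) [(130, 28.2), (140, 30.4), (150, 31.3), (160, 31.3), (170, 29.2), (180, 31.0), (190, 32.2), (200, 30.4)]
-50 [-11.6  22.9  59.8 -50. ]
-20 [-11.8  23.1  60.7 -19.4]
20 [-9.1 22.2 59.3 20.3]
50 [-8.  23.8 59.9 50. ]
top 175 handle top (X, z rel pivot) [(130, 32.6), (140, 33.0), (150, 34.1), (160, 35.1), (170, 34.4), (180, 33.8), (190, 35.8)]
-20 [ -5.7  17.6  62.4 -17.8]
20 [-17.6  17.8  62.2  20. ]
50 [-17.3  18.1  61.7  50.2]
(358, 775, 3)
```

View pics/final.png

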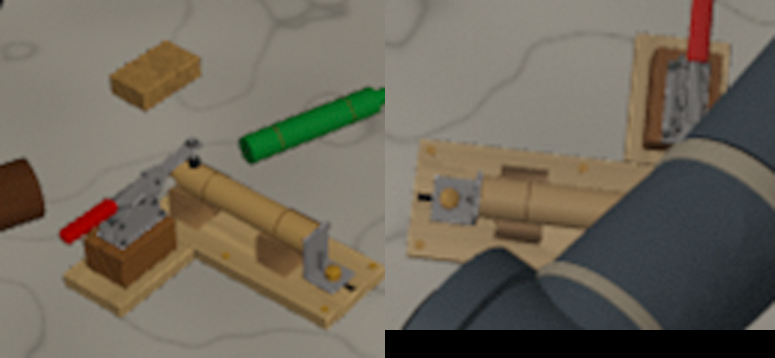

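The handle lies level (slope ≈ 2°, top 31 mm above the pivot, 31.5 expected locked). The pad is on the blank (195,158), the plain end shows no gap at the stop (310,235 and 480,200), and the robot is clear. Handing in.

```bash
python3 -c "from station import hand_in; print(hand_in())"
```

```text
the job is handed in; nothing more can be done
None
```

The blank is in the jig against the stop with the toggle clamp locked, and the job was handed in at about 22 s of the 72 s allowed; no verdict was reported.

- **Seating:** I took the pale pegged blank from the middle of the rack and lowered it into the Vs about 7 mm short of the stop. Contact was about 6 N, and I released it there. The top camera then showed it centred to within about 0.5 mm, with its top at the right height.
- **Stop:** I slid it by pushing on the peg end with shut fingers. Sliding took about 1.5 N; it stalled on the stop and I held it, ending at 6.6 N, for just under a second. Some of that went into friction, so I estimate roughly 5 N reached the stop.
- **Clamp:** I swung the red handle over and down. I felt no snap, because the handle moved ahead of the finger there. It then resisted at 8 N at its locked height.
- **Last pictures:** The handle is nearly level, 31 mm above the pivot by the scene camera (31.5 expected) and 33–35 mm by the top camera. The pad is on the blank, there is no visible gap at the stop, and the robot is clear. The arm hid the peg end of the blank in the last top picture. I did not look at the other turned pieces again; they were not knowingly touched.

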